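# Hold the drilled gearbox cover over its housing for a fit check

## Task

The gearbox cover has just been drilled and lies loose on the two pins of the drilling fixture. Lift it off those pins, carry it across, clear over the things that stand between, and hold it level about a centimetre above the pins of the open gearbox housing, its large hole centred over the thick pin and its small hole over the thin pin, so that the fit can be checked. It must never touch the housing or the vice, leave everything else where it is, and finish holding the cover still in the gripper: do not put it down or let go.

Things in the scene. Friction and masses are not known exactly. Their poses are not given: they have to be found in the camera images.
- cover: bright aluminium cover plate, loose, 0.25 to 0.5 kg, 6 mm thick, with a flat steel bar handle on top. Outline from above, own frame: a broad part x -60 to 20, y -45 to 45 mm and a narrow nose x 20 to 65, y -22 to 22 mm. Origin on the underside, z up. At the start it lies on the drilling fixture, its frame parallel to the fixture's and its underside 20 mm above the bench
- cover_handle (a point): centre of the handle's grip bar, at (-6, 0, 42) mm in the cover's frame: a bar 70 mm long along the cover's x, 14 mm wide (y), from 34 to 50 mm above the underside, on two feet at its ends; the space under its middle is open. It is over the plate's balance point within about 2 mm. Grip it across its 14 mm, from above
- cover_big_hole (a point): centre of the large dowel hole (16 mm) at the underside of the cover, at (-42, 28, 0) mm in the cover's frame; goes through
- cover_small_hole (a point): centre of the small dowel hole (12 mm) at the underside of the cover, at (48, 0, 0) mm in the cover's frame, in the nose; goes through
- fixture: drilling fixture, fixed: dark steel base plate 156x110x12 mm (along its x and y) with bright seat pads up to 20 mm, on which the cover lies; two pins stand 12 mm above the seat, through the cover's holes with 2 mm play all round. Origin at the underside. Left or right of the vice, swapped with the housing from run to run
- housing: grey gearbox housing, fixed, open on top (a gear wheel inside), 50 mm high with the cover's outline: broad part and narrow nose towards its own +x, origin at the underside, z up; feet and bearing bosses reach 58 mm to either side. Two pins stand 12 mm above its rim, tips 62 mm above the bench. With the cover in place the two frames are parallel. Left or right of the vice
- housing_big_pin (a point): tip of the thick upright pin (12 mm diameter, standing 12 mm above the housing's rim); its z axis points up along the pin; at (-42, 28, 62) mm in the housing's frame
- housing_small_pin (a point): tip of the thin upright pin (8 mm diameter, standing 12 mm above the housing's rim); its z axis points up along the pin; at (48, 0, 62) mm in the housing's frame, on the nose
- bench_vice: green bench vice, fixed to the bench between fixture and housing, 140 mm high, about x 0.31 to 0.52, y -0.02 to 0.14 m in the room; do not touch it with the cover
- bolt_tall: plain steel hex bolt standing on its head, 75 mm tall, head 20 mm across, right of the vice; bystander, loose; origin under its head
- bolt_thick: dull hex bolt standing on its head, 52 mm tall, head 22 mm across, right of the vice; bystander, loose; origin under its head
- block: hardwood block 45x90x34 mm behind the vice; bystander, loose; origin at the centre of its underside
- spool: turned rusty steel spacer, 34 mm across and 54 mm tall, behind the vice; bystander, loose; origin at the centre of its underside
- nut_a: rusty hex nut 34x36x16 mm, behind and left of the vice; bystander, loose; origin at the centre of its underside
- washer: flat rusty washer, 78 mm across, 5 mm thick; bystander, loose; origin at the centre of its underside

How it is judged:
On the way:
1. the cover is lifted clear of the fixture's pins (z of cover_handle in the frame of fixture above 0.082 m and contact force between cover and fixture below 0.1 N and contact force between the fingers and cover above 1 N), for 0.2 s.
At the end, for the whole second after the job is handed in: The cover hangs still (under 20 mm/s) and level (within 0.08 rad) in the fingers alone, touching neither housing nor fixture; at both holes its underside is 3 to 20 mm above the tip of the matching housing pin and the hole's centre is within 5 mm of the pin's axis (z of cover_big_hole in the frame of housing_big_pin between 0.003 and 0.02 m and horizontal distance between cover_big_hole and housing_big_pin below 0.005 m and z of cover_small_hole in the frame of housing_small_pin between 0.003 and 0.02 m and horizontal distance between cover_small_hole and housing_small_pin below 0.005 m and angle between cover's own z axis and vertical below 0.08 rad and linear speed of cover below 0.02 m/s and contact force between the fingers and cover above 1 N and contact force between cover and housing below 0.1 N and contact force between cover and fixture below 0.1 N); the arm keeps its last pose, push and grip.
It fails at once if the cover touches the housing (contact force between cover and housing above 0.5 N).
It fails at once if the cover touches the vice (contact force between cover and bench_vice above 0.5 N).
It fails at once if a bystander is moved by more than 15 mm (distance of any of bolt_tall, bolt_thick, block, spool, nut_a, washer from where it was at the start of the episode above 0.015 m).
It also fails if it takes over 46 s, if anything falls off the work surface, if the arm or the gripper's body presses on something with over 40 N, if the wrist force passes 120 N, or if a joint passes its speed limit or range.

## Robot

A 6-joint arm with a two-finger parallel gripper is mounted at the origin on a cart in front of the work surface, level with it; the furniture and walls round the work are solid. World frame = base frame: x ahead of the robot, y to its left, z up, the work surface at z = 0. Lengths are in m, angles in rad, forces in N, time in s.
With the tool pointing down it reaches from about 0.275 to 0.825 m from the base axis. Payload 4.9 kg.
Tool frame: the origin (TCP) lies on the mounting face of the last link; the fingertips stand 173 mm ahead of it and the grasp point (between the pads) lies 155 mm ahead of it; z points along the fingers, y is the line along which they close (so a half turn about z gives the same grasp; the last joint's range is limited). The gripper opens to 85 mm and grips with 20 to 120 N. Pads are 22 mm wide; open, the fingers measure 114 mm over their backs; the gripper's body (76 mm by 85 mm) begins 54 mm behind the grasp point. The pads swing forward as they close: fully open they stand 13 mm farther back than shut.
Start: joints at [1.062, 0.326, -0.193, 1.052, 0, 1.437], TCP at [0.201, 0.512, 0.405] pointing down, gripper open.
Joint ranges: [-2.65, 2.65], [-0.97, 1.79], [-1.3, 1.35], [-1.93, 2.1], [-1.47, 1.37], [-3.14, 3.14]. Speed limits (rad/s): [2.57, 2.57, 3.14, 3.14, 3.14, 3.14].

## Interface

Orientations are given as a unit quaternion [x, y, z, w].
In Python, from rig import status, grab_frame, camera_params, order gives the robot as it stands.
- The arm moves only by the tool arm_command, never from a script. Its argument "deltas" is a list of rows, each a list of 2 entries, a list of its own where there are three numbers: the shift along the tool's x, y, z in units of 50 mm (1.0 is 50 mm), then the turn, a rotation vector about the tool's x, y, z in units of 8 degrees (1.0 is 8 degrees). A call has 1 to 12 rows; each row shifts and turns the commanded pose from where the row before left it, along the tool's axes as they then stand; what a row does not reach is not made up. A row lasts 1/10 s, in which the tool goes at most 50 mm and 8.59 degrees, less where a joint would pass 70% of its speed; a pose out of reach is approached as far as the arm can. A call is refused whole if a number of a shift passes 1 or a number of a turn 1, either way. A call with a gripper value outside its range is refused whole. "gripper" is the finger opening in mm, from 0 to 85.4, set as the call begins (left out, the last holds). The fingers move at their own pace and stop on an object; "force" is the grip in N (left out, the last holds). Time passes only in rows, so rows that do not move let the fingers close. It gives the time, the measured TCP pose, the force, the opening and the grip force at its end, in the units of the state.
- status.get_state(): the state, without advancing time (a new reading comes with each control period).
- grab_frame(name): name is "scene" or "side" or "wrist"; returns the picture (420x560x3 uint8, red, green, blue); there is no depth.
- camera_params(name): a dict with "intrinsics" (3x3 intrinsics, pixels), "T" (4x4, takes a point from camera to world coordinates). Camera axes: x right, y down, z forward; pixel columns grow to the right and rows downward; lengths in m; the calibration is good to about 2 mm. A picture is of the moment at which its call begins: read the wrist's pose just before it. camera_params takes no time and is no camera call; for the wrist camera it gives the pose at the moment of the call.
- order.finish_job(): hands the job in; it is judged then, once.
The state is a dict: "t": time; "q": joint angles; "dq": joint speeds; "joint_efforts": joint torques, N m; "ee_pos": TCP position; "tool_rot": TCP orientation; "force": force on the tool from outside, world axes, zero at the start; "torque": the same for the moment, N m; "grip_width": finger opening in m; "finger_force": force on a finger pad.
Only numpy, scipy, OpenCV 4.12 (cv2) and the standard library are available. Lean on these libraries where they do the work, as an engineer would, in place of code of your own. Each camera call takes 0.05 s, during which the arm holds its last target. There are 200 camera calls.

## Working session

There is one attempt and no reset: what is moved stays moved. The work goes in short steps, Python scripts to look and compute and a tool call to move; the robot and the scene stay as the last step left them, time stands still between calls to the robot, and variables do not carry over. Pictures are saved under pics/ and viewed, at most 10 in all, crops included, and the job is handed in when it is done.

Besides the shell and the picture viewer there is one more tool, called as name([rows], argument=value, ...), one row to a line, values as JSON. arm_command: Moves the arm, as the interface text tells. Its arguments: {"type":"object","properties":{"deltas":{"type":"array","items":{"type":"array"}},"gripper":{"type":"number"},"force":{"type":"number"}},"required":["deltas"]}

```bash
mkdir -p pics; python3 - <<'E'
from rig import status, grab_frame, camera_params
import cv2,numpy as np
s=status.get_state();print(s)
for n in("scene","side"):
    p=camera_params(n);print(n,p['intrinsics'],p['T'])
    cv2.imwrite(f"pics/{n}0.png",cv2.resize(grab_frame(n)[:,:,::-1],(800,600),interpolation=cv2.INTER_CUBIC))
p=camera_params("wrist");print(p);cv2.imwrite("pics/wrist0.png",grab_frame("wrist")[:,:,::-1])
E
```

```text
{'t': 0.0, 'q': array([ 1.06179390e+00,  3.26963227e-01, -1.93612367e-01,  1.05200192e+00,
       -2.69599189e-05,  1.43662175e+00]), 'dq': array([-0.00021435, -0.00063419,  0.00160276, -0.00101801,  0.00166344,
        0.00046442]), 'joint_efforts': array([-6.30086215e-04, -4.43403125e+01,  2.62439901e+01,  1.55615393e-02,
       -3.90922360e-04, -3.43111353e-06]), 'ee_pos': array([0.20119685, 0.51156283, 0.40388022]), 'tool_rot': array([ 1.86318639e-01,  9.82488967e-01, -8.49195247e-04, -2.68703834e-04]), 'force': array([0.28398291, 0.66161788, 0.05721945]), 'torque': array([-0.00733717,  0.07897703,  0.01414988]), 'finger_force': 0.0, 'grip_width': 0.08507715287645627}
scene [[462.15451948   0.         272.85658991]
 [  0.         462.15451948 210.97263425]
 [  0.           0.           1.        ]] [[ 0.71362806 -0.35497441  0.60392728 -0.13761536]
 [-0.70050934 -0.36733284  0.61184414 -0.68336767]
 [ 0.00465331 -0.85968584 -0.51080192  0.65915138]
 [ 0.          0.          0.          1.        ]]
side [[400.27037438   0.         273.8062735 ]
 [  0.         400.27037438 212.42853781]
 [  0.           0.           1.        ]] [[ 0.83329733 -0.36358846  0.41643606  0.08257042]
 [-0.55265203 -0.56672747  0.61106113 -0.67698003]
 [ 0.01383098 -0.73933984 -0.67319039  0.83561845]
 [ 0.          0.          0.          1.        ]]
{'intrinsics': array([[352.9304492 ,   0.        , 280.35545621],
       [  0.        , 352.9304492 , 207.70541791],
       [  0.        ,   0.        ,   1.        ]]), 'T': array([[ 0.36602107,  0.8857627 ,  0.28539975,  0.12831369],
       [ 0.93060494, -0.34780988, -0.11402952,  0.54000974],
       [-0.00173824,  0.30733163, -0.95160089,  0.37334344],
       [ 0.        ,  0.        ,  0.        ,  1.        ]])}
```

View pics/scene0.png

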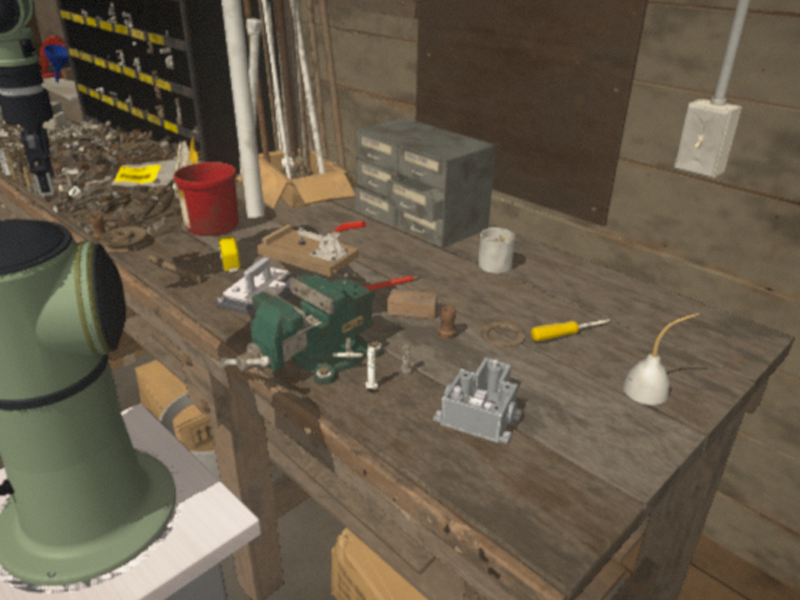

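View pics/side0.png

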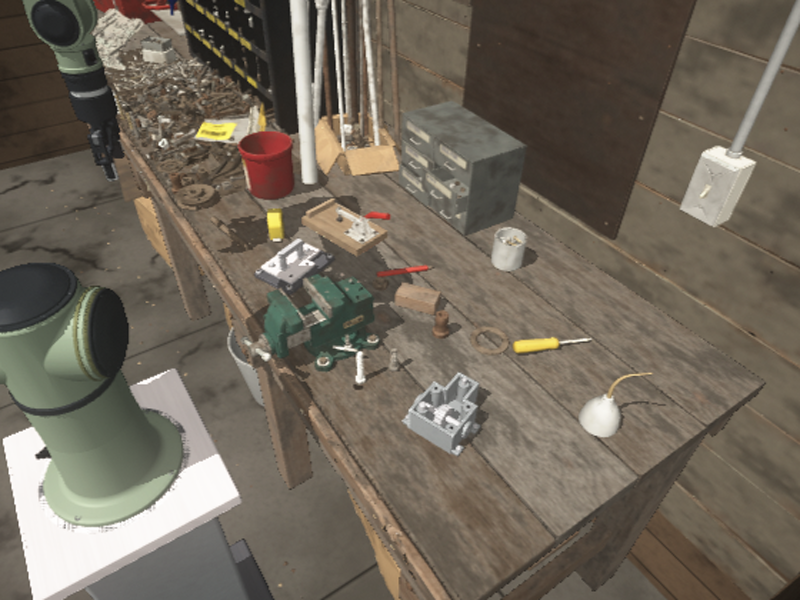

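View pics/wrist0.png

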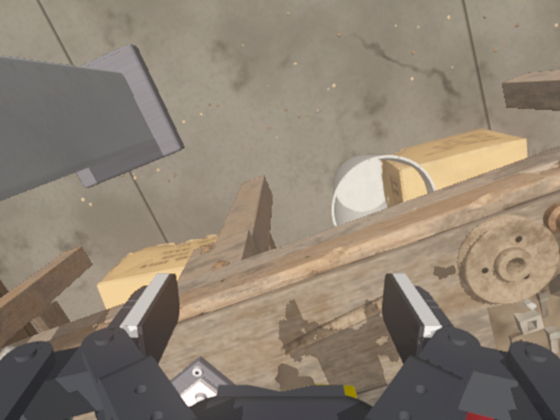

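The side and scene views show the fixture with the cover left of the vice, at about side (292,262) in the 800 px picture. The housing is on the right, at about (445,412). The wrist view only catches a corner of the fixture at the bottom, at (200,380). Next I'll get a rough position for both and enlarged crops.

```bash
cat >h.py <<'E'
import numpy as np,cv2
from rig import status, grab_frame, camera_params
def ray(P,u,v,z):
    d=P['T'][:3,:3]@np.linalg.solve(P['intrinsics'],[u,v,1]);o=P['T'][:3,3]
    return o+d*(z-o[2])/d[2]
def proj(P,X):
    X=np.atleast_2d(X);c=(X-P['T'][:3,3])@P['T'][:3,:3];uv=c@P['intrinsics'].T
    return uv[:,:2]/uv[:,2:]
def place(x,y,a,L,z0=0):
    L=np.atleast_2d(L);c,s=np.cos(a),np.sin(a)
    return np.c_[x+c*L[:,0]-s*L[:,1],y+s*L[:,0]+c*L[:,1],z0+L[:,2]]
E
python3 - <<'E'
from h import *
p=camera_params('side')
for uv,z in(((292,262),.03),((443,412),.05),((467,378),.05),((435,425),.05)):print(ray(p,uv[0]*.7,uv[1]*.7,z))
big=[]
for n,c in(('scene',(180,200)),('scene',(338,279)),('side',(204,184)),('side',(310,288))):
    im=cv2.imread(f'pics/{n}0.png');im=cv2.resize(im,(560,420),interpolation=cv2.INTER_AREA)
    x,y=c[0]-40,c[1]-30;big.append(cv2.resize(grab_frame(n)[y:y+60,x:x+80,::-1],(400,300),interpolation=cv2.INTER_CUBIC))
cv2.imwrite('pics/mont.png',np.vstack([np.hstack(big[:2]),np.hstack(big[2:])]))
E
```

```text
[0.4689645 0.2918689 0.03     ]
[ 0.49167962 -0.23846709  0.05      ]
[ 0.57332826 -0.20227893  0.05      ]
[ 0.46441616 -0.25233901  0.05      ]
```

View pics/mont.png

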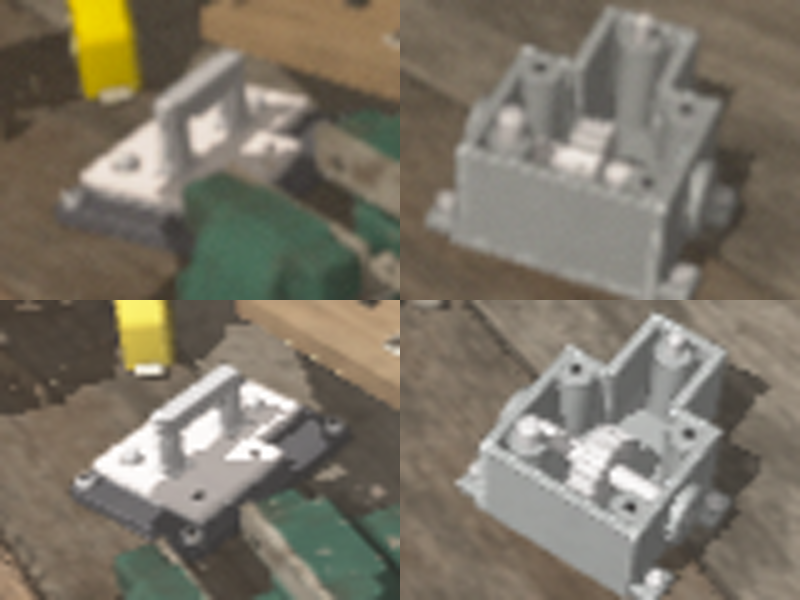

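The crops show both housing pins: scene crop tips at (510,112) thick and (648,20) thin, side crop tips at (530,422) and (675,337). The cover's nose points away up-right, and its big pin is at side crop (132,457). I'll fit rough poses from these.

```bash
cat >>h.py <<'E'
from scipy.optimize import least_squares
def fit(obs,x0,z0=0):
    f=lambda p:np.concatenate([(proj(P,place(*p,L,z0))-np.array(uv)).ravel() for P,L,uv in obs])
    r=least_squares(f,x0);return r.x,r.fun.reshape(-1,2)
# housing pin tips
HP=np.array([[-.042,.028,.062],[.048,0,.062]])
E
python3 - <<'E'
from h import *
sc,si=camera_params('scene'),camera_params('side')
r,e=fit([(sc,HP,[(320,271.4),(347.6,253)]),(si,HP,[(296,282.4),(325,265.2)])],[.5,-.24,.4]);print('H',r,e.round(1).tolist())
L=np.array([[-.041,0,.07],[.029,0,.07],[-.042,.028,.032]])
r,e=fit([(sc,L,[(173,190),(186.6,181.4),(165,202)]),(si,L,[(197.2,177),(210.2,168.4),(190.4,185)])],[.47,.29,.4]);print('C',r,e.round(1).tolist())
P=camera_params('wrist');print('axis pt at TCP .4 px',proj(P,[.201,.512,.0]),proj(P,[.201,.512,.06]))
E
```

```text
H [ 0.51547964 -0.22501151  0.32488968] [[0.2, 0.2], [-0.2, -0.5], [-0.5, 0.0], [0.4, 0.3]]
C [0.4768165  0.29842499 0.40798501] [[0.2, 1.2], [0.3, -1.1], [0.7, -0.2], [-1.4, 1.1], [0.1, -1.2], [-0.0, -0.3]]
axis pt at TCP .4 px [[280.84043749 169.72495023]] [[280.88674747 183.18730418]]
```

arm_command([
  [[-0.73, -0.23, 0], [0, 0, 0]],
  [[-0.73, -0.23, 0], [0, 0, 0]],
  [[-0.73, -0.23, 0], [0, 0, 0]],
  [[-0.73, -0.23, 0], [0, 0, 0]],
  [[-0.73, -0.23, 0], [0, 0, 0]],
  [[-0.73, -0.23, 0], [0, 0, 0]],
  [[-0.73, -0.23, 0], [0, 0, 0]],
  [[-0.73, -0.23, 0], [0, 0, 0]],
  [[-0.73, -0.23, 0], [0, 0, 0]],
])

```text
t: 1.25
ee_pos: [0.4702, 0.2941, 0.4048]
tool_rot: [0.186, 0.982, 0.0, 0.0]
force: [0.4, 0.3, 0.5]
grip_width: 0.085
finger_force: 0.0
```

arm_command([
  [[0, 0, 0], [0, 0, -0.93]],
  [[0, 0, 0], [0, 0, -0.93]],
  [[0, 0, 0], [0, 0, -0.93]],
  [[0, 0, 0], [0, 0, -0.93]],
  [[0, 0, 0], [0, 0, -0.93]],
  [[0, 0, 0], [0, 0, -0.93]],
  [[0, 0, 0], [0, 0, 0]],
  [[0, 0, 0], [0, 0, 0]],
  [[0, 0, 0], [0, 0, 0]],
])

```text
t: 2.15
ee_pos: [0.4691, 0.2953, 0.4046]
tool_rot: [-0.2, 0.98, -0.0, -0.0]
force: [0.4, 0.4, 0.5]
grip_width: 0.0853
finger_force: 0.0
```

```bash
python3 - <<'E'
from h import *
s=status.get_state();print(s['t'],s['ee_pos'],s['tool_rot'])
P=camera_params('wrist');np.savez('w1.npz',T=P['T'],intrinsics=P['intrinsics'])
im=grab_frame('wrist')[:,:,::-1];cv2.imwrite('pics/w1raw.png',im)
L=np.array([[-.041,0,.07],[.029,0,.07],[-.042,.028,.032],[.048,0,.032]]);print(proj(P,place(.4768,.2984,.408,L)))
cv2.imwrite('pics/w1.png',cv2.resize(im[60:360,130:430],(600,600),interpolation=cv2.INTER_CUBIC))
E
```

```text
2.15 [0.46912697 0.29528091 0.40464587] [-1.99928701e-01  9.79810447e-01 -1.81566478e-05 -3.29076327e-05]
[[280.6718129  149.73191902]
 [281.06100584 225.93319195]
 [309.78811722 142.56681205]
 [281.09748329 230.00902849]]
```

View pics/w1.png

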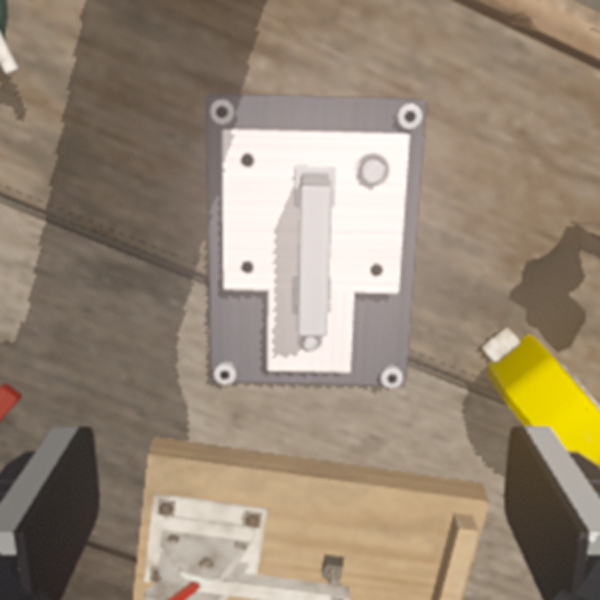

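The wrist view is good. The plate corners are at (223,130), (411,133), (400,293) and (222,290), the nose end at (267,371) and (352,372), the big pin at (373,168), and the handle bar runs from about (316,180) to (312,335).

```bash
cat >>h.py <<'E'
from scipy.spatial.transform import Rotation as Ro
def goto(x,y,z,yaw,tilt0=True):
    "shift/turn (units) from present pose, in tool axes; tool x at world angle yaw, pointing down"
    s=status.get_state();R=Ro.from_quat(s['tool_rot']);c,n=np.cos(yaw),np.sin(yaw)
    G=Ro.from_matrix(np.array([[c,n,0],[n,-c,0],[0,0,-1]]))
    print('t',s['t'],'shift units',(R.inv().apply(np.array([x,y,z])-s['ee_pos'])/.05).round(3),'turn units',np.degrees((R.inv()*G).as_rotvec()).round(3)/8)
E
python3 - <<'E'
from h import *
P=dict(np.load('w1.npz'))
L=np.array([[-60,-45,26],[-60,45,26],[20,45,26],[20,-45,26],[65,-22,26],[65,22,26],[20,-22,26],[20,22,26],[-42,28,32]])/1e3
uv=np.array([(223,130),(411,133),(400,293),(222,290),(267,371),(352,372),(268,292),(354,292),(373,168)])/2+[130,60]
r,e=fit([(P,L,uv)],[.477,.298,.408]);print(r,e.round(1).tolist())
h=place(*r,[[-.006,0,.062]])[0];print(h,'bar ends px',(proj(P,place(*r,[[-.041,0,.07],[.029,0,.07]]))-[130,60])*2)
goto(h[0],h[1],.217,r[2]+np.pi)
E
```

```text
[0.4772792  0.30463229 0.3832777 ] [[-0.3, 0.2], [-1.0, 0.5], [-0.7, -0.5], [1.3, -0.6], [0.8, -0.6], [-0.7, -0.4], [0.6, -1.2], [0.1, -0.4], [0.0, 2.3]]
[0.47171454 0.30238851 0.062     ] bar ends px [[316.55973473 186.1832832 ]
 [312.58213496 337.70330543]]
t 2.2 shift units [-0.103  0.111  3.754] turn units [-1.25000e-04  1.25000e-04  1.40625e-01]
```

arm_command([
  [[-0.1, 0.11, 0.1], [0, 0, 0.14]],
  [[0, 0, 0.5], [0, 0, 0]],
  [[0, 0, 0.6], [0, 0, 0]],
  [[0, 0, 0.6], [0, 0, 0]],
  [[0, 0, 0.6], [0, 0, 0]],
  [[0, 0, 0.3], [0, 0, 0]],
  [[0, 0, 0], [0, 0, 0]],
  [[0, 0, 0], [0, 0, 0]],
], gripper=45)

```text
t: 3.0
ee_pos: [0.4718, 0.3026, 0.2697]
tool_rot: [-0.191, 0.982, 0.0, -0.0]
force: [-0.1, -1.3, -0.1]
grip_width: 0.045
finger_force: 0.0
```

```bash
python3 - <<'E'
from h import *
goto(.4717,.3024,.217,.3833+np.pi)
P=camera_params('wrist');im=grab_frame('wrist')[:,:,::-1]
print(proj(P,place(.4773,.3046,.3833,[[-.041,-.007,.07],[-.041,.007,.07],[.029,-.007,.07],[.029,.007,.07],[-.042,.028,.032]])))
cv2.imwrite('pics/w2.png',im)
E
```

```text
t 3.0 shift units [ 0.002 -0.004  1.053] turn units [ 0.0005   -0.002125  0.006875]
[[266.83851251 186.22410384]
 [295.2006756  186.25609597]
 [268.1902087  308.7249661 ]
 [293.43791961 308.75425977]
 [327.97813966 168.75842253]]
```

View pics/w2.png

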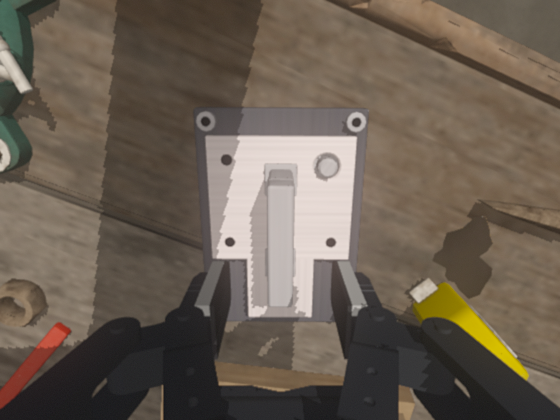

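The prediction matches: the bar spans columns 267–294 and rows 187–308, centred between the fingers. I'll descend and grip.

arm_command([
  [[0, 0, 0.35], [0, 0, 0]],
  [[0, 0, 0.35], [0, 0, 0]],
  [[0, 0, 0.25], [0, 0, 0]],
  [[0, 0, 0.1], [0, 0, 0]],
  [[0, 0, 0], [0, 0, 0]],
  [[0, 0, 0], [0, 0, 0]],
])

```text
t: 3.65
ee_pos: [0.472, 0.3025, 0.2179]
tool_rot: [-0.191, 0.982, 0.0, 0.001]
force: [-0.5, 0.6, -0.3]
grip_width: 0.0448
finger_force: 0.0
```

arm_command([
  [[0, 0, 0], [0, 0, 0]],
  [[0, 0, 0], [0, 0, 0]],
  [[0, 0, 0], [0, 0, 0]],
  [[0, 0, 0], [0, 0, 0]],
  [[0, 0, 0], [0, 0, 0]],
  [[0, 0, 0], [0, 0, 0]],
  [[0, 0, 0], [0, 0, 0]],
  [[0, 0, 0], [0, 0, 0]],
], gripper=0, force=70)

```text
t: 4.45
ee_pos: [0.4719, 0.3025, 0.218]
tool_rot: [-0.191, 0.982, 0.0, 0.001]
force: [-1.6, 0.4, 5.2]
grip_width: 0.0128
finger_force: 69.3
```

arm_command([
  [[0, 0, -0.1], [0, 0, 0]],
  [[0, 0, -0.2], [0, 0, 0]],
  [[0, 0, -0.3], [0, 0, 0]],
  [[0, 0, -0.4], [0, 0, 0]],
  [[0, 0, -0.5], [0, 0, 0]],
  [[0, 0, -0.5], [0, 0, 0]],
  [[0, 0, -0.5], [0, 0, 0]],
  [[0, 0, -0.5], [0, 0, 0]],
  [[0, 0, -0.4], [0, 0, 0]],
  [[0, 0, -0.2], [0, 0, 0]],
  [[0, 0, 0], [0, 0, 0]],
  [[0, 0, 0], [0, 0, 0]],
])

```text
t: 5.65
ee_pos: [0.4712, 0.3021, 0.3963]
tool_rot: [-0.191, 0.982, -0.0, -0.001]
force: [0.6, 0.1, -4.7]
grip_width: 0.0131
finger_force: 68.3
```

```bash
python3 - <<'E'
from h import *
s=status.get_state();print(s['t'],s['ee_pos'],s['force'],s['torque'],s['grip_width'])
P=camera_params('wrist');np.savez('w3.npz',**P,ee=s['ee_pos'],q=s['tool_rot'])
im=grab_frame('wrist')[:,:,::-1];cv2.imwrite('pics/w3raw.png',im)
cv2.imwrite('pics/w3.png',cv2.resize(im[100:400,130:430],(600,600),interpolation=cv2.INTER_CUBIC))
t=Ro.from_quat(s['tool_rot']).as_matrix();yaw=np.arctan2(t[1,0],t[0,0])-np.pi
z=s['ee_pos'][2]-.155-.042
o=place(s['ee_pos'][0],s['ee_pos'][1],yaw,[[.006,0,0]])[0]
print('nominal cover',o[:2],yaw,z)
L=np.array([[-60,-45,6],[-60,45,6],[20,45,6],[20,-45,6],[65,-22,6],[65,22,6],[-42,28,6]])/1e3
print(((proj(P,place(o[0],o[1],yaw,L,z))-[130,100])*2).round().tolist())
goto(.5155+(-.006)*np.cos(.325),-.225+(-.006)*np.sin(.325),.40,.325+np.pi)
E
```

```text
5.65 [0.47124692 0.30209658 0.39627087] [ 0.63758267  0.08241347 -4.71754103] [-0.03309375 -0.02107968 -0.00380448] 0.013084953900373274
nominal cover [0.47680827 0.30434855] -5.89843423638403 0.19927086903078428
[[105.0, 102.0], [501.0, 102.0], [475.0, 408.0], [131.0, 408.0], [224.0, 547.0], [381.0, 547.0], [422.0, 179.0]]
t 5.7 shift units [  3.253 -10.097  -0.074] turn units [-0.0015   -0.017375  0.428   ]
```

View pics/w3.png

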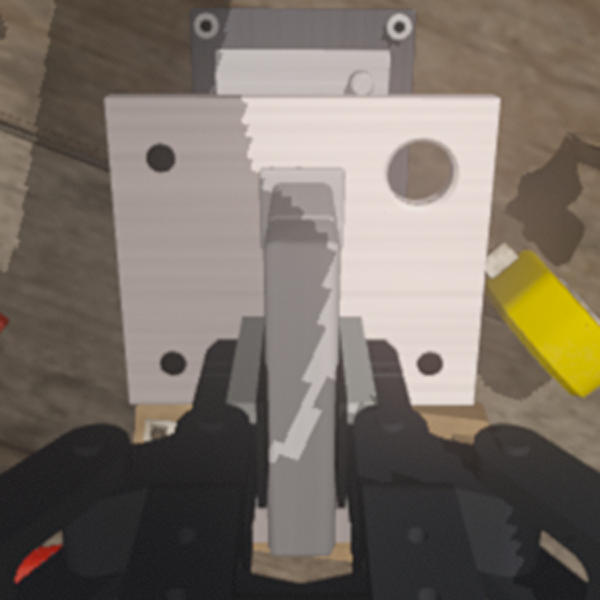

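The cover hangs level with corners at (106,96), (499,98), (475,404) and (131,404), and the hole at (422,172), about 1 mm from nominal. I'll carry it to a point 100 mm beyond the housing, so that the wrist camera sees the housing past the cover.

```bash
python3 - <<'E'
from h import *
D=dict(np.load('w3.npz'));P=D
L=np.array([[-60,-45,6],[-60,45,6],[20,45,6],[20,-45,6],[-42,28,6]])/1e3
uv=np.array([(106,96),(499,98),(475,404),(131,404),(422,172)])/2+[130,100]
f=lambda p:(proj(P,place(p[0],p[1],p[2],L,p[3]))-uv).ravel()
r=least_squares(f,[.477,.304,.385,.199]);print('freez',r.x,r.fun.round(1))
r,e=fit([(P,L,uv)],[.477,.304,.385],.199);print(r,e.round(1).tolist())
t=Ro.from_quat(D['q']).as_matrix();ty=np.arctan2(t[1,0],t[0,0])-np.pi
d=r[:2]-D['ee'][:2];c,s=np.cos(r[2]),np.sin(r[2])
print('cover origin rel TCP in cover axes',c*d[0]+s*d[1],-s*d[0]+c*d[1],'yaw off',np.angle(np.exp(1j*(r[2]-ty))))
E
```

```text
freez [0.4758061  0.3039066  0.38509826 0.1985799 ] [-0.4  0.5  0.8 -0.5 -0.4 -0.4  0.  -0.5 -0.1  0.8]
[0.4756995  0.30384697 0.3851514 ] [[-0.7, 0.4], [1.1, -0.7], [-0.2, -0.2], [-0.2, -0.2], [0.0, 0.8]]
cover origin rel TCP in cover axes 0.004784009012405505 -5.067226716705311e-05 yaw off 0.0004003315579088389
```

arm_command([
  [[0.03, -0.2, 0], [0, 0, 0]],
  [[0.05, -0.4, 0], [0, 0, 0]],
  [[0.08, -0.6, 0], [0, 0, 0]],
  [[0.08, -0.7, 0], [0, 0, 0]],
  [[0.08, -0.7, 0], [0, 0, 0]],
  [[0.08, -0.7, 0], [0, 0, 0]],
  [[0.1, -0.7, 0], [0, 0, 0]],
  [[0.1, -0.7, 0], [0, 0, 0]],
  [[0.1, -0.7, 0], [0, 0, 0]],
  [[0.1, -0.7, 0], [0, 0, 0]],
  [[0.1, -0.7, 0], [0, 0, 0]],
  [[0.1, -0.7, 0], [0, 0, 0]],
])

```text
t: 6.9
ee_pos: [0.5656, -0.0662, 0.3962]
tool_rot: [-0.191, 0.982, 0.0, -0.001]
force: [0.2, 1.6, -3.7]
grip_width: 0.0128
finger_force: 68.5
```

arm_command([
  [[0.08, -0.7, 0], [0, 0, 0]],
  [[0.08, -0.7, 0], [0, 0, 0]],
  [[0.05, -0.6, 0], [0, 0, 0]],
  [[0.04, -0.4, 0], [0, 0, 0]],
  [[0, -0.2, 0], [0, 0, 0]],
  [[0, 0, 0], [0, 0, 0.43]],
  [[0, 0, 0], [0, 0, 0]],
  [[0, 0, 0], [0, 0, 0]],
  [[0, 0, 0], [0, 0, 0]],
])

```text
t: 7.8
ee_pos: [0.603, -0.1886, 0.397]
tool_rot: [-0.162, 0.987, 0.0, -0.0]
force: [0.0, 0.8, -4.0]
grip_width: 0.0128
finger_force: 68.6
```

```bash
python3 - <<'E'
from h import *
s=status.get_state();print(s['t'],s['ee_pos'],s['tool_rot'],s['grip_width'])
P=camera_params('wrist');np.savez('w4.npz',**P,ee=s['ee_pos'],q=s['tool_rot'])
im=grab_frame('wrist')[:,:,::-1];cv2.imwrite('pics/w4raw.png',im)
print(proj(P,place(.5155,-.225,.325,HP)))
cv2.imwrite('pics/w4.png',cv2.resize(im[0:300,80:480],(800,600),interpolation=cv2.INTER_CUBIC))
E
```

```text
7.8 [ 0.60304477 -0.18863572  0.39701877] [-1.62449971e-01  9.86716737e-01  1.95884960e-04 -2.21801711e-04] 0.01281819429552743
[[309.10095614  14.71921414]
 [273.30983428 133.40229545]]
```

View pics/w4.png

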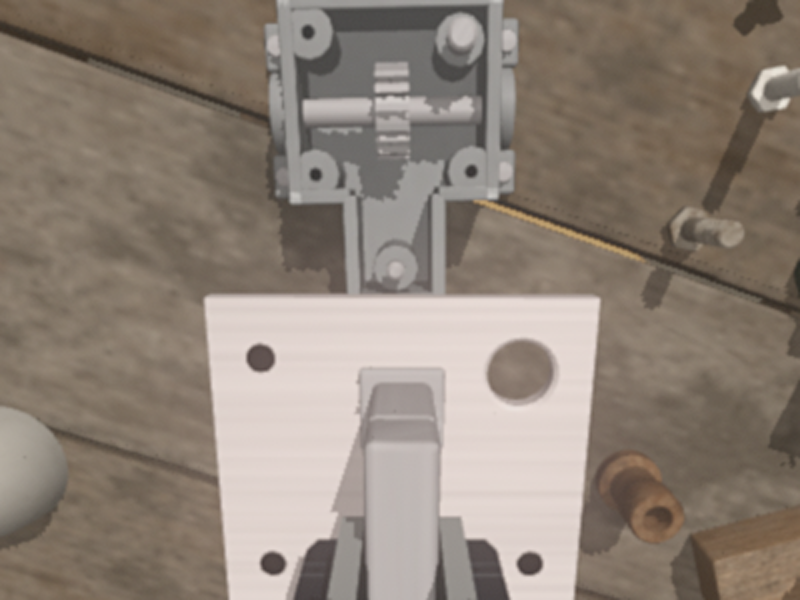

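The wrist view shows the housing's thick pin tip at (463,30), the thin pin tip at (396,269), and rim corners at (291,201) and (499,197). I'll refit from these.

```bash
python3 - <<'E'
from h import *
P=dict(np.load('w4.npz'))
L=np.r_[HP,[[.02,-.045,.05],[.02,.045,.05]]]
uv=np.array([(463,30),(396,269),(291,201),(499,197)])/2+[80,0]
sc,si=camera_params('scene'),camera_params('side')
S=[(sc,HP,[(320,271.4),(347.6,253)]),(si,HP,[(296,282.4),(325,265.2)])]
for o in([(P,HP,uv[:2])],[(P,L,uv)],[(P,L,uv)]+S):
    r,e=fit(o,[.515,-.225,.325]);print(r,e.round(1).tolist())
r,e=fit([(P,L,uv)],[.515,-.225,.325])
t=place(*r,[[-.0048,0,0]])[0];print(t)
goto(t[0],t[1],.397,r[2]+np.pi)
E
```

```text
[ 0.51542137 -0.22201811  0.34881169] [[-0.0, 0.0], [0.0, -0.1]]
[ 0.51529959 -0.22198287  0.34702582] [[0.2, -0.0], [0.0, -0.2], [-0.6, 0.3], [0.4, -0.0]]
[ 0.51541098 -0.22227347  0.34599082] [[-0.2, 0.0], [-0.4, -0.2], [-1.0, 0.2], [-0.0, 0.1], [-0.5, -0.1], [-1.7, -1.1], [-1.0, -0.4], [-0.6, -0.6]]
[ 0.51078573 -0.22361537  0.        ]
t 7.85 shift units [ 1.973 -0.07   0.004] turn units [ 0.001625 -0.00125  -0.14975 ]
```

arm_command([
  [[0.2, 0, 0], [0, 0, -0.15]],
  [[0.4, -0.02, 0], [0, 0, 0]],
  [[0.5, -0.03, 0], [0, 0, 0]],
  [[0.5, -0.02, 0], [0, 0, 0]],
  [[0.27, 0, 0], [0, 0, 0]],
  [[0.1, 0, 0], [0, 0, 0]],
  [[0, 0, 0.4], [0, 0, 0]],
  [[0, 0, 0.5], [0, 0, 0]],
  [[0, 0, 0.5], [0, 0, 0]],
  [[0, 0, 0.4], [0, 0, 0]],
  [[0, 0, 0.2], [0, 0, 0]],
  [[0, 0, 0], [0, 0, 0]],
])

```text
t: 9.05
ee_pos: [0.5117, -0.2252, 0.2959]
tool_rot: [-0.172, 0.985, 0.001, -0.001]
force: [-0.3, -0.0, -3.6]
grip_width: 0.0133
finger_force: 68.6
```

arm_command([
  [[0, 0, 0], [0, 0, 0]],
  [[0, 0, 0], [0, 0, 0]],
  [[0, 0, 0], [0, 0, 0]],
])

```text
t: 9.35
ee_pos: [0.5122, -0.226, 0.2983]
tool_rot: [-0.172, 0.985, -0.001, 0.001]
force: [-0.1, -0.1, -4.1]
grip_width: 0.0126
finger_force: 68.6
```

```bash
python3 - <<'E'
from h import *
goto(.5108,-.2236,.271,.347+np.pi)
P=camera_params('wrist')
im=grab_frame('wrist')[:,:,::-1];cv2.imwrite('pics/w5raw.png',im)
cv2.imwrite('pics/w5.png',cv2.resize(im[60:360,80:480],(800,600),interpolation=cv2.INTER_CUBIC))
print('hole/pin px',(proj(P,place(.5153,-.222,.347,[[-.042,.028,.062],[-.042,.028,.103],[-.06,-.045,.05],[-.06,.045,.05]]))-[80,60])*2)
E
```

```text
t 9.35 shift units [0.01  0.055 0.547] turn units [-0.01225  0.01    -0.00875]
hole/pin px [[507.76736381 211.56855079]
 [532.0936409  245.06409748]
 [264.06908792 145.37435648]
 [560.9815573  145.09034186]]
```

View pics/w5.png

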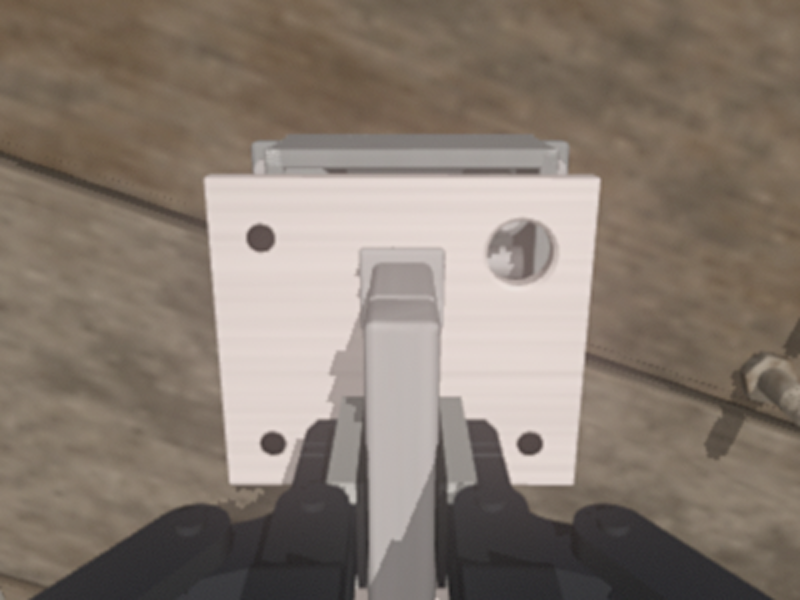

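The rim shows evenly behind the cover, spanning columns 265–560 as predicted. The big hole is at (521,251). Next is a small y fix and the final descent.

arm_command([
  [[0.01, 0.05, 0], [0, 0, 0]],
  [[0, 0, 0.15], [0, 0, 0]],
  [[0, 0, 0.2], [0, 0, 0]],
  [[0, 0, 0.15], [0, 0, 0]],
  [[0, 0, 0.04], [0, 0, 0]],
  [[0, 0, 0], [0, 0, 0]],
  [[0, 0, 0], [0, 0, 0]],
  [[0, 0, 0], [0, 0, 0]],
  [[0, 0, 0], [0, 0, 0]],
  [[0, 0, 0], [0, 0, 0]],
  [[0, 0, 0], [0, 0, 0]],
  [[0, 0, 0], [0, 0, 0]],
])

```text
t: 10.6
ee_pos: [0.5103, -0.2236, 0.2703]
tool_rot: [-0.172, 0.985, -0.0, 0.0]
force: [-0.1, 0.2, -4.1]
grip_width: 0.0129
finger_force: 68.5
```

```bash
python3 - <<'E'
from h import *
goto(.5108,-.2236,.271,.347+np.pi)
s=status.get_state();print(s['ee_pos'],abs(s['dq']).max(),s['force'])
big=[]
t=Ro.from_quat(s['tool_rot']).as_matrix();yaw=np.arctan2(t[1,0],t[0,0])-np.pi
o=place(s['ee_pos'][0],s['ee_pos'][1],yaw,[[.0048,0,0]])[0];z=s['ee_pos'][2]-.1977
L=np.array([[-60,-45,0],[-60,45,0],[-60,-45,6],[-60,45,6],[20,-45,6],[65,-22,6],[65,22,6],[-42,28,6],[48,0,6]])/1e3
LH=np.array([[-.06,-.045,.05],[-.06,.045,.05],[.02,-.045,.05]])
for n,c in(('scene',(338,272)),('side',(312,278))):
    x,y=c[0]-40,c[1]-45;P=camera_params(n)
    big.append(cv2.resize(grab_frame(n)[y:y+90,x:x+80,::-1],(400,450),interpolation=cv2.INTER_CUBIC))
    for q in(place(o[0],o[1],yaw,L,z),place(.5153,-.222,.347,LH)):print(n,((proj(P,q)-[x,y])*5+[400*(n=='side'),0]).round().tolist())
w=camera_params('wrist');im=grab_frame('wrist')[:,:,::-1];cv2.imwrite('pics/w6raw.png',im)
cv2.imwrite('pics/fin.png',np.hstack(big))
E
```

```text
t 10.6 shift units [-0.008 -0.004 -0.015] turn units [-0.001     0.000875 -0.009625]
[ 0.51034378 -0.22355062  0.27026977] 0.0014395931720469404 [-0.10922265  0.23526947 -4.1261865 ]
scene [[265.0, 276.0], [53.0, 214.0], [266.0, 264.0], [53.0, 203.0], [323.0, 155.0], [302.0, 86.0], [206.0, 62.0], [108.0, 190.0], [241.0, 94.0]]
scene [[260.0, 320.0], [51.0, 257.0], [317.0, 209.0]]
side [[624.0, 333.0], [464.0, 238.0], [625.0, 325.0], [464.0, 230.0], [714.0, 215.0], [720.0, 136.0], [644.0, 96.0], [515.0, 223.0], [664.0, 136.0]]
side [[621.0, 361.0], [463.0, 267.0], [708.0, 251.0]]
```

View pics/fin.png

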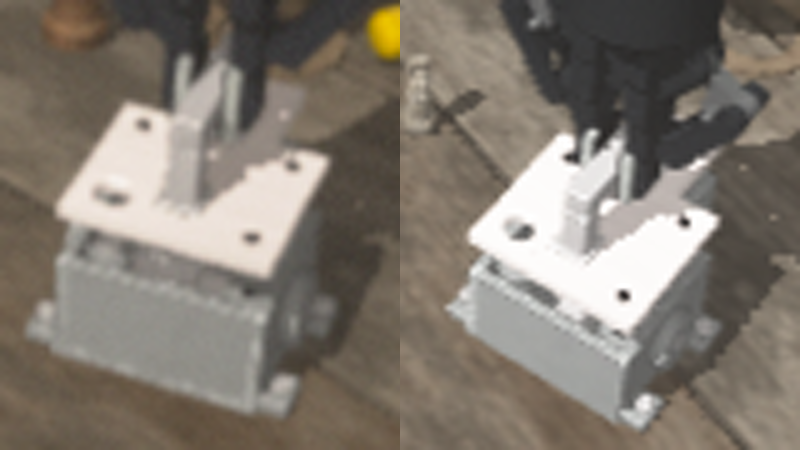

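Both crops show the cover level above the housing. Its corners, at scene (271,275) and (57,215) and side (631,332), sit over the rim corners as predicted. The residual offsets are the same for cover and housing, so the relative error is about 1 mm. I'm handing it in.

```bash
python3 -c "
from rig import order;print(order.finish_job())"
```

```text
the job is handed in; nothing more can be done
None
```

I handed in the job with the cover held still and level in the gripper, about 11 mm above the housing pins, with both holes within about 1 mm of the pins as measured in the camera views; no pass/fail verdict came back.

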